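# Try two cast candle cups on a leaning gauge pin and sort them

### The job

Try the two terracotta candle cups on the leaning gauge pin, one at a time: keeping its mouth down, slide the cup along the pin until it is fully home on the brass shoulder or the pin stops it short, without forcing it. Before trying the other, stand the cup upright, mouth down, in the white tray if it went fully home, or in the grey tray if it stopped short. Do not shift or tip the two small bottles, the blue jar or the white drinking cup.

Things in the scene. Friction and masses are not known exactly. Their poses are not given: they have to be found in the camera images.
- cup_a: Terracotta candle cup, a cylinder 40 mm across (42 over faint facets), 60 mm tall, 60 to 130 g, standing mouth down. Top 14 mm solid; a blind bore 46 mm deep opens downward: about 22 mm wide in the cup that fits the pin, 17 mm in the one that stops short. The two look alike; only trying tells which is which. Origin: centre of its underside (mouth); z up along the cup.
- cup_b: Terracotta candle cup, a cylinder 40 mm across (42 over faint facets), 60 mm tall, 60 to 130 g, standing mouth down. Top 14 mm solid; a blind bore 46 mm deep opens downward: about 22 mm wide in the cup that fits the pin, 17 mm in the one that stops short. The two look alike; only trying tells which is which. Origin: centre of its underside (mouth); z up along the cup.
- gauge: Fixed gauge stand: round blue foot 96 mm across, 12 mm tall, with a column 26 mm thick leaning 30 degrees from vertical, roughly towards the robot, that carries a brass shoulder 36 mm across and the steel gauge pin. Origin: centre of the foot's underside; the column leans to its -x. A fitting cup held askew can catch on the pin's taper too: line it up and try again.
- gauge_pin: Stepped steel pin. Origin: centre of the brass shoulder's upper face, 75 mm above the table; z along the pin, leaning 30 degrees from vertical. 20 mm thick to z = 21 mm, tapers to 14 mm at z = 25, then a nose with a rounded end to its tip at z = 40 mm. A cup that fits rests mouth on the shoulder (cup origin z = 0); a tight one stops on the taper, its mouth near z = 23 mm.
- pass_tray: Low square open tray, white plastic, fixed to the table: 110 x 110 mm outside, 102 x 102 mm inside, 20 mm tall, floor and walls 4 mm thick. Origin: centre of its underside; x and y along its sides, z up. For cups that fit. Its place on the left of the table swaps with the other tray's.
- reject_tray: Low square open tray, grey plastic, fixed to the table: 110 x 110 mm outside, 102 x 102 mm inside, 20 mm tall, floor and walls 4 mm thick. Origin: centre of its underside; x and y along its sides, z up. For cups that are too tight. Its place on the left of the table swaps with the other tray's.
- ink_bottle: Bystander, loose: black bottle with white cap, 44 mm across, 110 mm tall, upright. Origin: centre of its underside.
- oil_bottle: Bystander, loose: small amber bottle with green cap, 34 mm across, 75 mm tall, upright. Origin: centre of its underside.
- paper_cup: Bystander, loose: white drinking cup, open at the top, 62 mm across at the rim, 85 mm tall, upright. Origin: centre of its underside.
- pigment_jar: Bystander, loose: blue jar with white lid, 50 mm across, 60 mm tall, upright. Origin: centre of its underside.
- brush_pot: Fixed obstacle: white pot, 84 mm across and 100 mm tall, with brushes standing in it up to 230 mm above the table and within 48 mm of its axis. Origin: centre of its underside.
- pump_bottle: Fixed obstacle: green bottle, 66 mm across, with a white pump head, 170 mm tall in all (spout reaches 40 mm from the axis). Origin: centre of its underside.
Mind the look-alikes: they are no part of the job. Leave any purple look-alike of the cup_a alone.

How it is judged:
By the outcome, as a careful person would: the job done as asked, in the order asked, and still so for the second after the job is handed in, with the robot touching nothing.
It also fails if it takes over 72 s, if anything falls off the work surface, if the arm or the gripper's body presses on something with over 40 N, if the wrist force passes 120 N, or if a joint passes its speed limit or range.

### The arm

A 7-joint arm with a two-finger parallel gripper is mounted at the origin on the work surface. World frame = base frame: x ahead of the robot, y to its left, z up, the work surface at z = 0. Lengths are in m, angles in rad, forces in N, time in s.
With the tool pointing down it reaches from about 0.425 to 0.95 m from the base axis. Payload 16.7 kg.
Tool frame: the origin (TCP) lies on the centre line of the jaws, within the pads' length; the fingertips stand 11 mm ahead of it and the grasp point (between the pads) lies 8 mm behind it (r.finger_overhang is the distance from the TCP to the fingertips, in m); z points along the fingers, y is the line along which they close (so a half turn about z gives the same grasp; the last joint's range is limited). The gripper opens to 94 mm and grips with 3 to 60 N. Pads are 16 mm wide; open, the fingers measure 119 mm over their backs; the gripper's body (75 mm by 177 mm) begins 78 mm behind the grasp point.
Start: joints at [1.024, 0.426, 0.074, 1.606, -0.034, 1.111, -0.067], TCP at [0.261, -0.623, 0.216] pointing down, gripper open.
Joint ranges: [-2.85, 2.85], [-0.5, 2.14], [-1.23, 1.37], [0.21, 2.46], [-1.02, 4.16], [0.16, 2.05], [-2.73, 2.73]. Speed limits (rad/s): [1.89, 1.89, 2.39, 2.39, 3.01, 3.01, 3.01].

### API

Orientations are given as a unit quaternion [w, x, y, z].
In Python, from plant import r, effector, get_image gives the robot as it stands. The module is installed in compiled form; this text tells all that it offers. Calls block until the motion is done:
- r.reach(position, orientation): joint-space move of the TCP to a pose.
- r.move_l(position, rot=None, v=0.15): straight line of the TCP; rot=None keeps the orientation; v is the mean speed in m/s.
- r.movej(angles): joint-space move.
- effector.command_gripper(opening, force=None): finger opening in m; force is the grip in N (None keeps the last); returns when the fingers have stopped.
- r.pause(seconds).
- r.ik(position, orientation): joint angles nearest the present ones, or None.
- get_image(name): name is "side" or "top" or "wrist"; returns a dict with "image" (384x512x3 uint8, red, green, blue), "K" (3x3 intrinsics, pixels), "pose" (4x4, takes a point from camera to world coordinates); the wrist camera has in their place "hand_eye" (4x4, takes a point from camera to tool coordinates, whose origin is the TCP and whose axes are the flange's). Camera axes: x right, y down, z forward; pixel columns grow to the right and rows downward; lengths in m; the calibration is good to about 2 mm. A picture is of the moment at which its call begins: read the wrist's pose just before it. There is no depth.
A pose or a line that the arm cannot do raises r.Unreachable and nothing moves.
- r.job_done(): hands the job in; it is judged then, once.
Readings, each from a call of its own:
- r.current_time(): time.
- r.current_q(): joint angles.
- r.current_dq(): joint speeds.
- r.current_joint_efforts(): joint torques, N m.
- r.current_position(): TCP position.
- r.current_orientation(): TCP orientation.
- r.current_force(): force on the tool from outside, world axes, zero at the start.
- r.current_ft_torque(): the same for the moment, N m.
- r.current_grip_width(): finger opening in m.
- r.current_finger_force(): force on a finger pad.
Only numpy, scipy, OpenCV 4.12 (cv2) and the standard library are available. Lean on these libraries where they do the work, as an engineer would, in place of code of your own. Each camera call takes 0.05 s, during which the arm holds its last target. There are 200 camera calls.

## Working session

There is one attempt and no reset: what is moved stays moved. The work goes in short steps, each a Python script; the robot and the scene stay as the last script left them, time stands still between calls to the robot, and variables do not carry over. Pictures are saved under pics/ and viewed, at most 10 in all, crops included, and the job is handed in when it is done.

```bash
mkdir -p pics; python3 - <<'E'
from plant import r,get_image
import cv2,numpy as np,pickle
np.set_printoptions(precision=4,suppress=True)
D={}
for n in("top","side"):
    d=get_image(n);D[n]=d
    cv2.imwrite(f"pics/{n}0.png",cv2.resize(d["image"][:,:,::-1],None,fx=1.5,fy=1.5,interpolation=cv2.INTER_CUBIC))
    print(n,d["K"],d["pose"])
pickle.dump(D,open("d0.pkl","wb"))
d=get_image("wrist");print(d["K"],d["hand_eye"]);print(r.current_time(),r.current_orientation(),r.current_position(),r.current_grip_width())
E
```

```text
top [[361.8469   0.     252.318 ]
 [  0.     361.8469 193.8552]
 [  0.       0.       1.    ]] [[-0.0274 -0.9917  0.1257  0.4761]
 [-0.9996  0.0263 -0.0103  0.0021]
 [ 0.0069 -0.1259 -0.992   0.9897]
 [ 0.      0.      0.      1.    ]]
side [[356.0645   0.     263.7209]
 [  0.     356.0645 188.994 ]
 [  0.       0.       1.    ]] [[ 0.8375 -0.3947  0.3778  0.2728]
 [-0.5462 -0.6243  0.5584 -0.5078]
 [ 0.0155 -0.6741 -0.7385  0.7445]
 [ 0.      0.      0.      1.    ]]
[[289.4962   0.     254.6917]
 [  0.     289.4962 192.1041]
 [  0.       0.       1.    ]] [[-0.0002 -0.97   -0.2431  0.0715]
 [ 1.     -0.0002 -0.0001 -0.0001]
 [ 0.     -0.2431  0.97   -0.1678]
 [ 0.      0.      0.      1.    ]]
0.15 [-0.0005  0.9804  0.1971 -0.0001] [ 0.2607 -0.6223  0.216 ] 0.09389732797425408
```

View pics/top0.png

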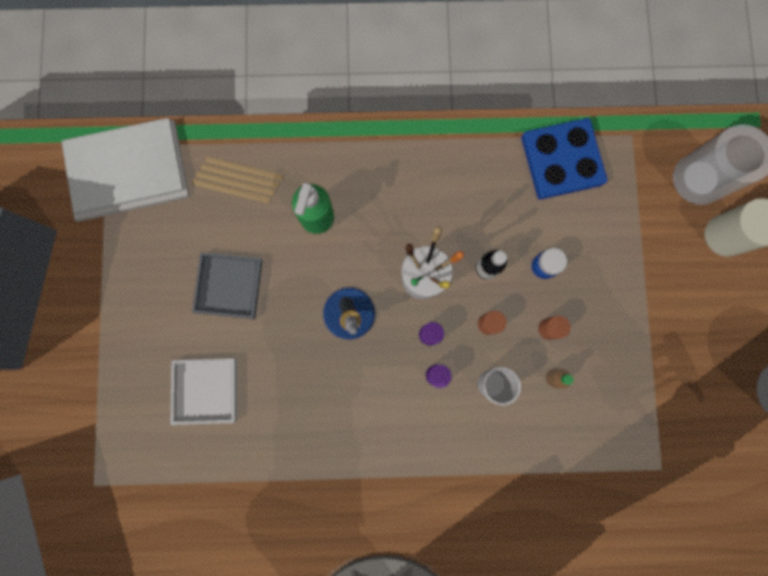

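View pics/side0.png

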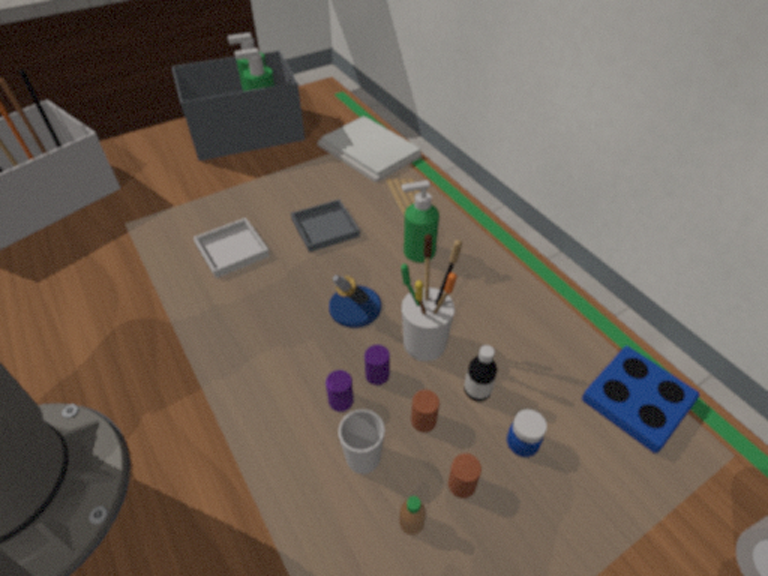

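Candidates in the top view at 1.5x scale: terracotta cups at (492,322) and (555,327). The look-alikes are the purple cups at (431,333) and (438,376), which I leave alone, and the amber oil bottle at (560,379). The gauge foot is at (349,313), the grey tray at (228,285), the white tray at (203,391), and the brush pot at (427,272). Next I'll measure positions by colour from both views.

```bash
cat > h.py <<'E'
import numpy as np,cv2
np.set_printoptions(precision=4,suppress=True)
def ray(K,P,uv):
    d=P[:3,:3]@np.linalg.solve(K,[uv[0],uv[1],1.]);return P[:3,3],d/np.linalg.norm(d)
def plane(K,P,uv,z):
    o,d=ray(K,P,uv);return o+d*(z-o[2])/d[2]
def tri(rs):
    A=sum(np.eye(3)-np.outer(d,d) for o,d in rs);b=sum((np.eye(3)-np.outer(d,d))@o for o,d in rs)
    p=np.linalg.solve(A,b);return p,max(np.linalg.norm(np.cross(p-o,d)) for o,d in rs)
def blobs(img,lo,hi,amin=30):
    m=cv2.inRange(cv2.cvtColor(img,cv2.COLOR_RGB2HSV),lo,hi)
    n,l,s,c=cv2.connectedComponentsWithStats(m)
    return [(c[i],s[i],l==i) for i in range(1,n) if s[i][4]>=amin]
E
python3 - <<'E'
import pickle;from h import *
D=pickle.load(open("d0.pkl","rb"))
C=dict(terra=((3,110,70),(12,220,255)),blue=((105,150,40),(118,255,255)),brass=((14,90,90),(28,255,255)))
for n,d in D.items():
    for k,(lo,hi) in C.items():
        for c,s,l in blobs(d["image"],lo,hi,15):
            if 90<c[1]<360 and c[0]<430: print(n,k,c,c*1.5,s, plane(d["K"],d["pose"],c,.03)[:2])
T=D["top"]
for nm,uv,z in(("grey",(228,285),.01),("white",(203,391),.01),("brush",(427,272),.1),("pump",(313,208),.08),("ink",(492,263),.055),("jar",(549,263),.03),("oil",(560,379),.037),("paper",(500,386),.04),("pur1",(431,333),.03),("pur2",(438,376),.03)):
    print(nm,plane(T["K"],T["pose"],np.array(uv)/1.5,z))
E
```

```text
top terra [ 18.5135 118.0541] [ 27.7703 177.0811] [ 11 111  15  15  37] [0.8234 0.6254]
top terra [ 31.0488 119.0976] [ 46.5732 178.6463] [ 23 113  16  13  41] [0.8196 0.5912]
top terra [ 37.7895 123.7368] [ 56.6842 185.6053] [ 34 120   7   8  19] [0.806  0.5722]
top terra [ 20.9167 127.375 ] [ 31.375  191.0625] [ 18 123   7  10  24] [0.7969 0.6175]
top terra [ 40.453  141.1453] [ 60.6795 211.7179] [ 30 128  28  26 117] [0.757  0.5627]
top terra [ 55.0431 158.8879] [ 82.5647 238.3319] [ 45 146  23  26 116] [0.7068 0.5213]
top terra [ 63.9474 156.5789] [ 95.9211 234.8684] [ 61 153   6   8  19] [0.7125 0.4976]
top terra [ 65.4444 163.2222] [ 98.1667 244.8333] [ 62 159   6   9  18] [0.6941 0.4929]
top terra [304.4444 170.5833] [456.6667 255.875 ] [301 167   8   8  36] [ 0.6572 -0.1502]
top terra [ 40.8333 171.1667] [ 61.25 256.75] [ 38 168   7   7  18] [0.6741 0.5579]
top terra [ 59.3182 184.8977] [ 88.9773 277.3466] [ 49 173  18  30  88] [0.6355 0.507 ]
top terra [ 37.5982 192.1339] [ 56.3973 288.2009] [ 30 179  18  28 112] [0.6175 0.5639]
top terra [ 52.0294 183.2059] [ 78.0441 274.80
[... 19129 characters left out ...]
8 363.0938] [ 59 238   6   8  16] [0.1414 0.1455]
side brass [ 55.7 253. ] [ 83.55 379.5 ] [ 52 250   9   8  20] [0.1228 0.1217]
side brass [133.7619 265.0952] [200.6429 397.6429] [130 261   9   9  21] [ 0.263  -0.0055]
side brass [ 96.     316.3478] [144.     474.5217] [ 90 314  13   7  23] [ 0.1585 -0.0789]
side brass [272.175 344.95 ] [408.2625 517.425 ] [266 334  17  22 120] [ 0.4283 -0.3197]
grey [0.6181 0.2652 0.01  ]
white [0.4293 0.308  0.01  ]
brush [ 0.6181 -0.0885  0.1   ]
pump [0.7379 0.1014 0.08  ]
ink [ 0.6382 -0.2075  0.055 ]
jar [ 0.6399 -0.3157  0.03  ]
oil [ 0.434  -0.3189  0.037 ]
paper [ 0.4251 -0.2131  0.04  ]
pur1 [ 0.5201 -0.0985  0.03  ]
pur2 [ 0.4448 -0.1078  0.03  ]
```

```bash
cat >> h.py <<'E'
from scipy.spatial.transform import Rotation as Ro
def Rq(q): return Ro.from_quat([q[1],q[2],q[3],q[0]]).as_matrix()
def qR(M):
    x=Ro.from_matrix(M).as_quat();return [x[3],x[0],x[1],x[2]]
def tool(zdir,yhint):
    z=np.array(zdir,float);z/=np.linalg.norm(z);y=np.array(yhint,float);y-=z*(y@z);y/=np.linalg.norm(y)
    return np.c_[np.cross(y,z),y,z]
def shot(name):
    from plant import r,get_image
    p=np.array(r.current_position());R=Rq(r.current_orientation());d=get_image("wrist")
    T=np.eye(4);T[:3,:3]=R;T[:3,3]=p
    d=dict(image=d["image"],K=np.array(d["K"]),pose=T@np.array(d["hand_eye"]))
    import pickle;pickle.dump(d,open(name+".pkl","wb"));return d
def save(d,name,c=None,f=1.5):
    im=d["image"]
    if c:im=im[c[1]:c[3],c[0]:c[2]]
    cv2.imwrite(f"pics/{name}.png",cv2.resize(im[:,:,::-1],None,fx=f,fy=f,interpolation=cv2.INTER_CUBIC))
E
python3 - <<'E'
from h import *;from plant import r
down=[0,0,-1]
r.reach([0.53,-0.26,0.24],qR(tool(down,[0,-1,0])));print(r.current_time())
d=shot("w_cups")
for c,s,l in blobs(d["image"],(3,110,60),(12,230,255),300): print(c,s,plane(d["K"],d["pose"],c,.04))
# gauge views, near-axis
u=np.array([-.5,0,.866]);S=np.array([.515,.045,.075])
ims=[d]
for i,yh in enumerate([[0,-1,0],[1,0,0]]):
    P=S+u*.15+[0,0,.03]
    try:
        r.reach(P,qR(tool(-u,yh)));ims.append(shot(f"w_g{i}"));print(i,r.current_time(),r.current_q())
    except r.Unreachable as e: print(i,"unreach",e)
h=[cv2.resize(x["image"],(384,288)) for x in ims]
while len(h)<4:h.append(np.zeros_like(h[0]))
cv2.imwrite("pics/w1.png",np.vstack([np.hstack(h[:2]),np.hstack(h[2:])])[:,:,::-1])
E
```

```text
1.8083
[66.4615 80.6853] [ 45  68  41  24 572] [ 0.6462 -0.0358  0.04  ]
[210.9832 171.5805] [ 193  153   37   38 1013] [ 0.536  -0.2043  0.04  ]
[296.4106 179.9824] [ 279  161   36   38 1023] [ 0.5249 -0.3146  0.04  ]
0 3.125 [ 0.3446 -0.2636 -0.6068  2.4059 -0.0198  0.4475 -1.8409]
1 4.4 [-0.0871 -0.2547 -0.2648  2.4248  0.242   0.4819 -0.5496]
```

View pics/w1.png

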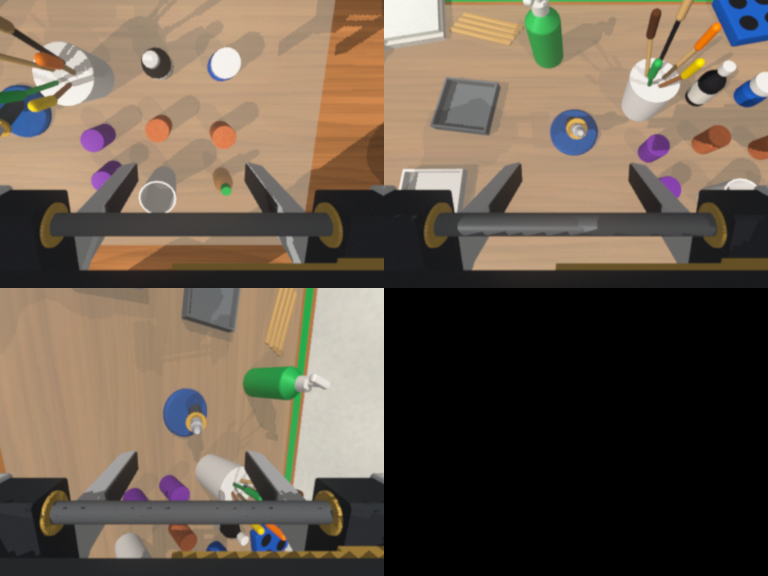

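The wrist view shows the two terracotta cups at (211,172) and (296,180). They sit clear of the purple ones and agree with the top and side estimates. The gauge's brass ring is near (253,175) in wrist view 0 and (261,178) in view 1.

```bash
python3 - <<'E'
from h import *;import pickle
D=[pickle.load(open(f"w_g{i}.pkl","rb")) for i in(0,1)]
boxes=[(205,130,305,220),(205,120,305,210)];rs=[];tiles=[]
for d,b in zip(D,boxes):
    im=d["image"][b[1]:b[3],b[0]:b[2]]
    hsv=cv2.cvtColor(im,cv2.COLOR_RGB2HSV)
    for k,lo,hi in(("blue",(100,120,30),(120,255,255)),("brass",(13,100,90),(30,255,255))):
        m=cv2.inRange(hsv,lo,hi);n,l,s,c=cv2.connectedComponentsWithStats(m);j=1+np.argmax(s[1:,4])
        pts=cv2.findNonZero((l==j).astype(np.uint8));hu=cv2.convexHull(pts)
        e=cv2.fitEllipse(hu);uv=np.array(e[0])+b[:2]
        print(k,s[j],uv,e[1:],plane(d["K"],d["pose"],uv,.012 if k=="blue" else .073))
        if k=="brass":rs.append(ray(d["K"],d["pose"],uv))
    tiles.append(cv2.resize(im,(400,360),interpolation=cv2.INTER_CUBIC))
print(tri(rs))
cv2.imwrite("pics/g.png",np.hstack(tiles)[:,:,::-1])
E
```

```text
blue [  18   17   61   59 1817] [252.6889 176.2119] ((58.7982063293457, 60.73011779785156), 85.76712799072266) [0.5585 0.0482 0.012 ]
brass [ 38  27  28  28 320] [256.38   170.5721] ((27.288084030151367, 27.709291458129883), 176.15623474121094) [0.5449 0.043  0.073 ]
blue [  14   15   56   62 1953] [246.3455 165.344 ] ((55.386783599853516, 61.538082122802734), 15.954231262207031) [0.5558 0.051  0.012 ]
brass [ 43  45  28  26 317] [261.5011 178.7641] ((27.50696563720703, 28.48918914794922), 141.56149291992188) [0.5445 0.0429 0.073 ]
(array([0.545 , 0.0429, 0.0724]), np.float64(0.00018858609313967777))
```

View pics/g.png

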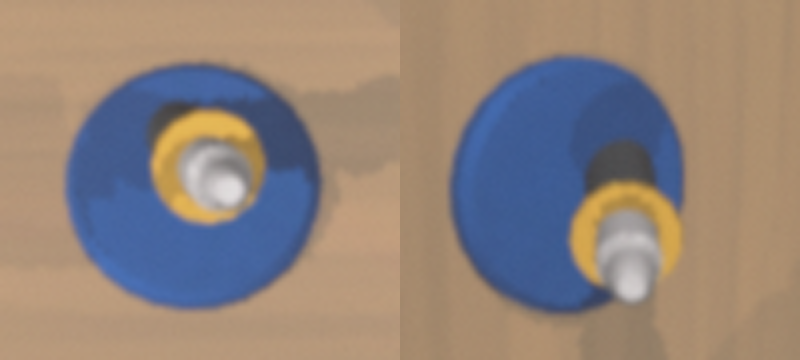

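```bash
python3 - <<'E'
from h import *;import pickle
D=[pickle.load(open(f"w_g{i}.pkl","rb")) for i in(0,1)]
S=np.array([.545,.0429,.0724])
def px(a,b): return tri([ray(d["K"],d["pose"],u) for d,u in zip(D,(a,b))])
p,e=px((205+230/4-.4,130+189/4-.4),(205+231/4-.4,120+282/4-.4));v=p-S
print(p,e,v,np.linalg.norm(v),np.degrees(np.arccos(v[2]/np.linalg.norm(v))),np.degrees(np.arctan2(v[1],v[0])))
# silhouette of pin: grey pixels inside a box; axis by centroid + extreme
for d,b in zip(D,((245,150,275,190),(245,160,280,202))):
    im=d["image"][b[1]:b[3],b[0]:b[2]];h=cv2.cvtColor(im,cv2.COLOR_RGB2HSV)
    m=cv2.inRange(h,(0,0,100),(180,62,255));n,l,s,c=cv2.connectedComponentsWithStats(m);j=1+np.argmax(s[1:,4])
    pts=cv2.findNonZero((l==j).astype(np.uint8)).reshape(-1,2).astype(float)+b[:2]
    print(s[j],cv2.fitLine(pts.astype(np.float32),2,0,.01,.01).ravel())
    # predicted pin axis for candidate azimuths
    for az in(180,190,200,205,210):
        a=np.radians(az);u=np.array([.5*np.cos(a),.5*np.sin(a),.866]);P=d["pose"]
        q=[d["K"]@(P[:3,:3].T@(S+u*t-P[:3,3])) for t in(.0,.033)];q=[x[:2]/x[2] for x in q];print(az,*q,(q[1]-q[0])/np.linalg.norm(q[1]-q[0]))
E
```

```text
[0.5258 0.037  0.1052] 0.0003350195738046756 [-0.0192 -0.0059  0.0328] 0.03845062198572278 31.57570528502837 -162.83873435325418
[  5  15  21  20 263] [  0.7593   0.6507 258.9468 173.6236]
180 [256.4732 170.6718] [256.6291 175.5793] [0.0317 0.9995]
190 [256.4732 170.6718] [259.1174 175.37  ] [0.4905 0.8715]
200 [256.4732 170.6718] [261.5258 174.7556] [0.7777 0.6286]
205 [256.4732 170.6718] [262.6762 174.3023] [0.863  0.5051]
210 [256.4732 170.6718] [263.7786 173.7562] [0.9213 0.389 ]
[  0  13  25  26 337] [  0.2452  -0.9695 260.8457 184.8932]
180 [261.6064 178.6406] [262.2977 184.3081] [0.1211 0.9926]
190 [261.6064 178.6406] [262.4717 186.6912] [0.1069 0.9943]
200 [261.6064 178.6406] [263.0061 188.9396] [0.1347 0.9909]
205 [261.6064 178.6406] [263.4026 189.9909] [0.1563 0.9877]
210 [261.6064 178.6406] [263.8806 190.9825] [0.1812 0.9834]
```

```bash
cat >> h.py <<'E'
az=np.radians(198);U=np.array([.5*np.cos(az),.5*np.sin(az),.866025])
S=np.array([.5436,.0425,.075]);A=np.array([-.866025*np.cos(az),-.866025*np.sin(az),.5]);B=np.cross(U,A)
RP=tool(-U,A);QP=qR(RP);G=.040
QD=qR(tool([0,0,-1],[1,0,0]))
CUP=dict(a=[.536,-.2045],b=[.5248,-.315]);TRAY=dict(white=[.429,.308],grey=[.618,.265])
def pinp(m,da=0,db=0): return S+U*(m+G)+A*da+B*db
def grab(k):
    from plant import r,effector
    x,y=CUP[k];effector.command_gripper(.066)
    r.reach([x,y,.16],QD);r.move_l([x,y,G],v=.12);effector.command_gripper(.03,25)
    print("grip",r.current_grip_width(),r.current_finger_force());r.move_l([x,y,.26],v=.2)
E
python3 - <<'E'
from h import *;from plant import r
for n,p,q in [("a",CUP["a"]+[.04],QD),("b",CUP["b"]+[.04],QD),("w",TRAY["white"]+[.045],QD),("g",TRAY["grey"]+[.045],QD),("pin",pinp(0),QP),("pin6",pinp(.06),QP),("way",[.47,-.09,.26],QD)]:
    print(n,r.ik(p,q))
grab("a");r.reach([.47,-.09,.26],QD);r.reach(pinp(.065),QP);r.pause(.3)
for i in range(4):print(r.current_force());r.pause(.05)
print(r.current_time(),r.current_grip_width());d=shot("w_hold")
s=__import__("plant").get_image("side");save(s,"hold",(190,110,320,210),6)
import pickle;pickle.dump(s,open("s_hold.pkl","wb"))
E
```

```text
a [-0.0509  0.5114  0.3868  1.9908 -0.2932  0.6928  0.5186]
b [-0.0369  0.6235  0.6385  1.9123 -0.5199  0.7761  0.8932]
w [-0.0804  0.5489 -0.8271  2.0333  0.5649  0.7999 -1.244 ]
g [-0.0128  0.7034 -0.6941  1.7024  0.5396  0.936  -0.9195]
pin [ 0.8578  0.3058 -1.0745  2.3706  1.0817  0.1968 -0.8375]
pin6 [-0.4498 -0.0269  0.3374  2.4418 -0.4176  0.23    0.5875]
way [-0.2272  0.0511  0.295   1.9929 -0.0166  1.0999  0.075 ]
grip 0.0395432182406136 25.000941026955843
[ 0.3917 -0.074  -0.5799]
[ 0.0137  0.5858 -0.7375]
[ 0.3967 -0.1533 -1.6412]
[-0.1169  0.3644 -0.8396]
10.9833 0.03956463245508128
```

View pics/hold.png

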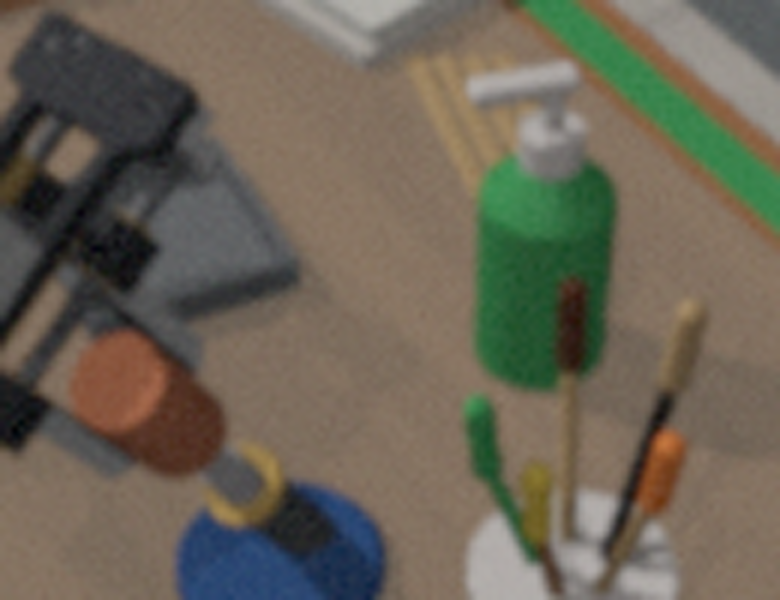

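```bash
cat >> h.py <<'E'
M=np.c_[A,B,U]
def force(n=6):
    from plant import r
    v=[]
    for _ in range(n): v.append(r.current_force());r.pause(.01)
    return M.T@np.mean(v,0)   # along A, B, U
def adv(m0,m1,da,db,f0,lim=4,st=.002,v=.03):
    """step from mouth m0 to m1 along the pin; stop on axial force"""
    from plant import r
    m=m0;f=np.zeros(3)
    while m>m1+1e-6:
        m=max(m-st,m1);r.move_l(pinp(m,da,db),v=v);f=force(3)-f0
        if abs(f[2])>lim: break
    return m,f
def probe(m,da,db,f0,lim=2.5,st=.0007,mx=.005):
    """lateral play in A then B; returns centre and play"""
    from plant import r
    c=[da,db];w=[]
    for k in(0,1):
        e=[]
        for s in(1,-1):
            x=list(c)
            while abs(x[k]-c[k])<mx:
                x[k]+=s*st;r.move_l(pinp(m,*x),v=.02);f=force(3)-f0
                if -s*f[k]>lim: break
            e.append(x[k]);r.move_l(pinp(m,*c),v=.04)
        c[k]=sum(e)/2;w.append((e[0]-e[1])/2);r.move_l(pinp(m,*c),v=.04)
    return c,w
E
python3 - <<'E'
from h import *;from plant import r
f0=force(10);t=r.current_time();print("f0",f0)
r.move_l(pinp(.044),v=.08);print(r.current_time()-t,force()-f0);t=r.current_time()
m,f=adv(.044,.032,0,0,f0);print("m",m,f,r.current_time()-t);t=r.current_time()
if m<.0325: print("probe",probe(m,0,0,f0),r.current_time()-t)
print(r.current_q(),r.current_time())
E
```

```text
f0 [-0.5728  0.313  -0.9232]
0.4665999999999997 [ 0.0845 -0.055   0.3299]
m 0.032 [ 0.4233 -0.1889  0.3017] 1.6500000000000004
probe ([-0.00105, 0.00105], [0.00455, 0.00455]) 8.733400000000001
[-0.6262  0.0542  0.5284  2.4516 -0.8005  0.1829  0.966 ] 22.0667
```

Lateral play at the nose is ±4.5 mm, so this is probably the 22 mm bore. I'll centre it and slide it home.

```bash
python3 - <<'E'
from h import *;from plant import r
f0=np.array([-.57,.31,-.92]);c=(-.00105,.00105);t=r.current_time()
m,f=adv(.032,-.004,*c,f0,lim=5,st=.0025,v=.04)
print(m,f,r.current_time(),r.current_q())
p=np.array(r.current_position());print("actual mouth",(p-S)@U-G, r.current_grip_width())
E
```

```text
Traceback (most recent call last):
  File "h.py", line 53, in adv
    m=max(m-st,m1);r.move_l(pinp(m,da,db),v=v);f=force(3)-f0
                   ~~~~~~~~^^^^^^^^^^^^^^^^^^^
plant.Unreachable: the arm cannot follow that straight line within its joint ranges
```

```bash
python3 - <<'E'
from h import *;from plant import r
p=np.array(r.current_position());print("m",(p-S)@U-G,force(3),r.current_time())
lo=np.array([-2.85,-.5,-1.23,.21,-1.02,.16,-2.73]);hi=np.array([2.85,2.14,1.37,2.46,4.16,2.05,2.73])
for deg in range(-180,180,20):
    a=np.radians(deg);R=tool(-U,A*np.cos(a)+B*np.sin(a));o=[]
    for m in(-.002,.03,.06):
        q=r.ik(pinp(m,-.001,.001),qR(R));o.append(None if q is None else round(float(np.minimum(np.array(q)-lo,hi-np.array(q)).min()),3))
        if m==.03:qq=q
    print(deg,o,qq)
E
```

```text
m 0.01710398504310528 [-0.6264 -0.4746 -1.307 ] 23.7417
-180 [0.043, 0.004, 0.038] [-0.7505  0.062   0.6636  2.4562 -0.8799  0.1895 -2.0927]
-160 [0.043, -0.001, 0.002] [-0.8827  0.0657  0.8084  2.4609 -0.9291  0.2001 -1.6889]
-140 [None, -0.001, 0.002] [-0.8745  0.0653  0.7993  2.4606 -0.9258  0.1994 -1.3435]
-120 [None, -0.0, 0.002] [-0.8562  0.0646  0.7792  2.46   -0.9187  0.1977 -1.0023]
-100 [0.043, 0.001, 0.001] [-0.8369  0.064   0.758   2.4594 -0.9113  0.1961 -0.6614]
-80 [0.043, 0.002, 0.003] [-0.8065  0.0631  0.7246  2.4583 -0.9     0.1936 -0.325 ]
-60 [0.043, 0.003, 0.002] [-0.7615  0.0621  0.6756  2.4567 -0.8838  0.1903  0.0061]
-40 [0.043, 0.005, 0.002] [-0.7162  0.0615  0.6265  2.4549 -0.8679  0.1871  0.3375]
-20 [0.043, 0.008, 0.003] [-0.6478  0.0611  0.5527  2.4522 -0.8442  0.1829  0.6606]
0 [0.043, 0.011, 0.004] [-0.5787  0.0612  0.4786  2.4492 -0.8205  0.1789  0.984 ]
20 [0.043, 0.014, 0.006] [-0.511   0.0617  0.4066  2.4462 -0.797   0.1754  1.3079]
40 [0.043, 0.012, 0.008] [-0.4433  0.0626  0.3348  2.443  -0.7729  0.1721  1.6316]
60 [0.043, 0.01, 0.01] [-0.4063  0.0633  0.2956  2.4413 -0.7594  0.1704  1.9666]
80 [0.043, 0.009, 0.012] [-0.3708  0.064   0.2583  2.4395 -0.7461  0.1688  2.3019]
100 [0.043, 0.006, 0.015] [-0.316   0.0653  0.2007  2.4368 -0.725   0.1664  2.6294]
120 [0.043, None, 0.019] None
140 [0.043, None, None] None
160 [0.043, 0.004, None] [-0.7505  0.062   0.6636  2.4562 -0.8799  0.1895 -2.4417]
```

```bash
python3 - <<'E'
from h import *;from plant import r
print(r.current_q())
for m in(.016,.0145,.013,.010,.006,.003,0,-.002): print(m,r.ik(pinp(m,-.001,.001),QP))
E
```

```text
[-0.4958  0.1021  0.3942  2.4437 -1.0121  0.1637  1.1693]
0.016 [ 0.9143  0.2558 -1.1127  2.3759  0.8195  0.1842 -0.5851]
0.0145 [ 0.9164  0.264  -1.1184  2.3755  0.8609  0.1884 -0.6245]
0.013 [ 0.9184  0.2722 -1.1239  2.375   0.9005  0.1929 -0.6621]
0.01 [ 0.8842  0.2714 -1.0893  2.3753  0.9171  0.1842 -0.6811]
0.006 [ 0.8889  0.2922 -1.1026  2.374   1.0129  0.1966 -0.7717]
0.003 [ 0.8913  0.3076 -1.1114  2.373   1.0764  0.2066 -0.8313]
0 [ 0.857   0.3052 -1.0755  2.3732  1.0933  0.1964 -0.8511]
-0.002 [ 0.8579  0.3147 -1.0802  2.3725  1.1315  0.2027 -0.8869]
```

```bash
python3 - <<'E'
from h import *;from plant import r
import pickle
r.move_l(pinp(.032,-.001,.001),v=.08);r.move_l(pinp(.065,-.001,.001),v=.1)
q=np.array([0.9143,0.2558,-1.1127,2.3759,0.8195,0.1842,-0.5851]);q[1]-=.22
q0=np.array(r.current_q())
r.movej(q);print(r.current_time(),r.current_position(),r.current_q())
L={}
for m in(.065,.055,.045,.032,.02,.01,0,-.003):
    L[m]=r.ik(pinp(m,-.001,.001),QP);print(m,L[m])
pickle.dump(L,open("L.pkl","wb"))
E
```

```text
26.8667 [0.533  0.0123 0.1895] [ 0.9133  0.0359 -1.1118  2.376   0.819   0.1842 -0.5846]
0.065 [ 1.125   0.0657 -1.2182  2.3755 -0.2397  0.2396  0.4562]
0.055 [ 0.7233  0.057  -0.8356  2.3882 -0.309   0.2119  0.4995]
0.045 [ 1.0259  0.1509 -1.1715  2.3773  0.1825  0.193   0.0393]
0.032 [ 0.9593  0.1953 -1.1294  2.3777  0.4523  0.1785 -0.2272]
0.02 [ 0.9101  0.2351 -1.0994  2.377   0.7053  0.1756 -0.4756]
0.01 [ 0.8839  0.2712 -1.0888  2.3754  0.9165  0.184  -0.6806]
0 [ 0.857   0.3052 -1.0755  2.3732  1.0934  0.1964 -0.8512]
-0.003 [ 0.8482  0.3147 -1.0703  2.3725  1.1395  0.2002 -0.8955]
```

```bash
python3 - <<'E'
from h import *;from plant import r
import pickle
L=pickle.load(open("L.pkl","rb"));c=(-.001,.001)
r.movej(L[.045]);r.pause(.15);f0=force(6);print("f0",f0,r.current_time())
m,f=adv(.045,.032,*c,f0,lim=4,st=.0065,v=.05);print(m,f)
if m<.0325:
    m,f=adv(m,-.004,*c,f0,lim=5,st=.003,v=.04)
p=np.array(r.current_position());print(m,f,"actual",(p-S)@U-G,r.current_time(),r.current_q(),r.current_grip_width())
E
```

```text
f0 [-0.3885  0.2948 -0.5635] 27.7417
0.032 [-0.1362  0.3541 -0.0105]
-0.003999999999999993 [-0.7806 -0.5495  7.1686] actual -0.003809087044492239 31.6583 [ 0.7721  0.2867 -0.9817  2.375   1.0747  0.1644 -0.843 ] 0.03990530056134598
```

Axial contact of 7 N came with the mouth at about z = -2 to -4 mm. I'll check the seating in one picture.

```bash
python3 - <<'E'
from h import *;from plant import get_image
save(get_image("side"),"home",(200,150,280,220),8)
E
```

```text
(no output)
```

View pics/home.png

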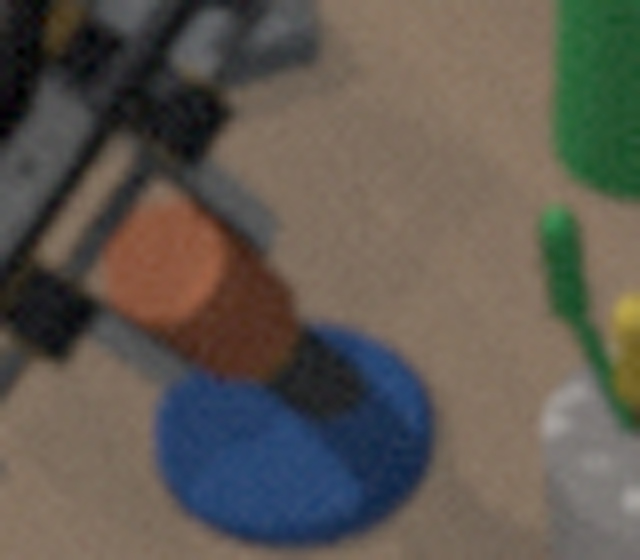

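The mouth edge at about (275,380) has covered the brass and meets the column, so cup_a is fully home. It goes in the white tray.

```bash
cat >> h.py <<'E'
def place(k):
    from plant import r,effector
    x,y=TRAY[k];r.reach([x,y,.11],QD);r.move_l([x,y,.05],v=.12);r.pause(.1)
    f0=np.mean([r.current_force() for _ in range(4)],0)[2];z=.05
    while z>.036:
        z-=.0015;r.move_l([x,y,z],v=.03);f=r.current_force()[2]-f0
        if f>2.5: break
    print("placed z",z,f);effector.command_gripper(.066);r.move_l([x,y,.17],v=.2);print(r.current_time())
E
python3 - <<'E'
from h import *;from plant import r
r.move_l(pinp(.046,-.001,.001),v=.1)
q=np.array(r.current_q());q[1]-=.2;r.movej(q);print(r.current_position(),r.current_time())
place("white")
from plant import get_image
t=get_image("top")
for c,s,l in blobs(t["image"],(3,110,70),(12,220,255),100):
    if 100<c[0]<430 and c[1]<300:print(c,s,plane(t["K"],t["pose"],c,.035))
E
```

```text
[0.5121 0.0101 0.1938] 33.3917
placed z 0.03949999999999999 4.478607985456277
38.6667
[369.2791 218.1783] [359 211  21  15 258] [ 0.5241 -0.3151  0.035 ]
[131.6388 261.0088] [122 255  21  14 227] [0.4299 0.3098 0.035 ]
```

```bash
python3 - <<'E'
from h import *;from plant import r
import pickle
L=pickle.load(open("L.pkl","rb"));c=(-.001,.001)
r.reach([.47,-.09,.24],QD);grab("b");r.reach([.46,-.07,.27],QD);print(r.current_time())
q=np.array([0.9143,0.2558,-1.1127,2.3759,0.8195,0.1842,-0.5851]);q[1]-=.22
r.movej(q);r.movej(L[.045]);r.pause(.15);f0=force(6);print("f0",f0,r.current_time())
m,f=adv(.045,.030,*c,f0,lim=4,st=.003,v=.05);print(m,f,r.current_time())
if m<.0305:
    m,f=adv(m,-.003,*c,f0,lim=4,st=.002,v=.04)
p=np.array(r.current_position());print(m,f,"actual",(p-S)@U-G,r.current_time(),r.current_grip_width());np.save("f0.npy",f0)
E
```

```text
grip 0.03965598314817425 25.000797165557742
45.3167
f0 [-0.6851  0.0997 -0.9133] 47.1417
0.03 [ 0.2909 -0.3789  0.2226] 48.5167
0.021999999999999992 [-2.0354 -0.6101 18.9142] actual 0.022226735526197423 49.6167 0.039804347798320934
```

cup_b stopped at the taper, mouth at about 22 mm with an abrupt 19 N, while cup_a slid through there freely. So cup_b is the tight one and goes in the grey tray.

```bash
python3 - <<'E'
from h import *;from plant import r,get_image
r.move_l(pinp(.046,-.001,.001),v=.1)
q=np.array(r.current_q());q[1]-=.2;r.movej(q);r.reach([.52,.2,.19],QD)
place("grey")
t=get_image("top");save(t,"end",(80,100,400,300),2.4)
for c,s,l in blobs(t["image"],(3,110,70),(12,220,255),100):
    if 100<c[0]<430 and c[1]<300:print(c,s,plane(t["K"],t["pose"],c,.035))
E
```

```text
Traceback (most recent call last):
plant.Unreachable: the arm cannot follow that straight line within its joint ranges
```

```bash
python3 - <<'E'
from h import *;from plant import r
p=np.array(r.current_position());print((p-S)@U-G,r.current_q(),r.current_time())
for m in(.024,.027,.030,.034,.038,.041,.046): print(m,r.ik(pinp(m,-.001,.001),QP))
E
```

```text
0.022226735526197423 [ 0.881   0.2145 -1.0616  2.3784  0.5905  0.165  -0.3669] 49.6167
0.024 [ 0.9041  0.2142 -1.0841  2.378   0.58    0.1694 -0.355 ]
0.027 [ 0.9391  0.2125 -1.1178  2.3775  0.5615  0.1765 -0.3344]
0.03 [ 0.9742  0.2108 -1.1512  2.3769  0.5429  0.1836 -0.3138]
0.034 [ 1.0182  0.2073 -1.1923  2.3763  0.512   0.192  -0.2807]
0.038 [ 0.6499  0.106  -0.7872  2.3898 -0.1486  0.1641  0.3397]
0.041 [ 0.7904  0.1159 -0.9281  2.3846 -0.0511  0.1732  0.2522]
0.046 [ 0.8156  0.1009 -0.9451  2.3841 -0.1189  0.1858  0.3196]
```

```bash
python3 - <<'E'
from h import *;from plant import r
import pickle
L=pickle.load(open("L.pkl","rb"));c=(-.001,.001);f0=np.load("f0.npy")
r.movej(r.ik(pinp(.026,*c),QP));print(force(3)-f0)
r.movej(L[.032]);print(force(3)-f0)
for m in(.036,.040,.045):
    q=r.ik(pinp(m,*c),QP);dq=np.abs(np.array(q)-r.current_q()).max();print(m,q,dq)
    if dq<.2: r.movej(q)
    else: break
p=np.array(r.current_position());print((p-S)@U-G,force(3)-f0,r.current_time())
E
```

```text
[-0.057   0.0147 -0.0596]
[ 0.0114 -0.1579  0.075 ]
0.036 [ 1.0017  0.1901 -1.168   2.377   0.4151  0.1865 -0.1881] 0.04318828264131824
0.04 [ 1.0345  0.1807 -1.1949  2.3766  0.3558  0.1922 -0.1283] 0.06272280442424344
0.045 [ 1.0608  0.1623 -1.2106  2.3764  0.2471  0.1973 -0.0211] 0.11138626749268579
0.04492844787791624 [ 0.3124 -0.0648 -0.2366] 50.9417
```

```bash
python3 - <<'E'
from h import *;from plant import r,get_image
q=np.array(r.current_q());q[1]-=.2;r.movej(q);r.reach([.52,.2,.19],QD)
place("grey")
t=get_image("top");save(t,"end",(80,100,400,300),2.4)
for c,s,l in blobs(t["image"],(3,110,70),(12,220,255),100):
    if 100<c[0]<430 and c[1]<300:print(c,s,plane(t["K"],t["pose"],c,.035))
E
```

```text
placed z 0.042499999999999996 11.8589651116328
56.4667
```

View pics/end.png

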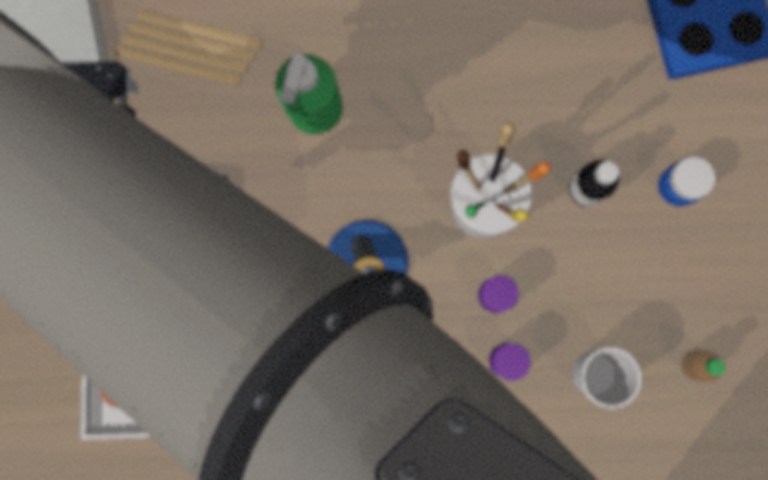

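The bystanders stand where they were, but the arm hides the trays. I'll back off and check both cups.

```bash
python3 - <<'E'
from h import *;from plant import r,get_image
r.move_l([.618,.265,.24],v=.2);r.reach([.48,-.1,.30],QD);print(r.current_time())
I=[]
for n,b in(("top",(105,150,205,300)),("side",(120,120,250,190))):
    t=get_image(n);im=t["image"][b[1]:b[3],b[0]:b[2]];I.append(cv2.resize(im,None,fx=390/im.shape[1],fy=390/im.shape[1],interpolation=cv2.INTER_CUBIC))
    for c,s,l in blobs(t["image"],(3,100,60),(12,230,255),150):
        if 100<c[0]<430 and c[1]<300:print(n,c,s,plane(t["K"],t["pose"],c,.035))
H=max(i.shape[0] for i in I)
cv2.imwrite("pics/end2.png",np.hstack([np.pad(i,((0,H-i.shape[0]),(0,0),(0,0))) for i in I])[:,:,::-1])
E
```

```text
58.4833
top [149.2731 188.0161] [140 180  20  17 249] [0.62   0.2658 0.035 ]
top [131.8361 260.9202] [122 254  21  15 238] [0.4301 0.3093 0.035 ]
side [151.5948 156.9257] [143 146  18  23 269] [0.4284 0.3098 0.035 ]
```

View pics/end2.png

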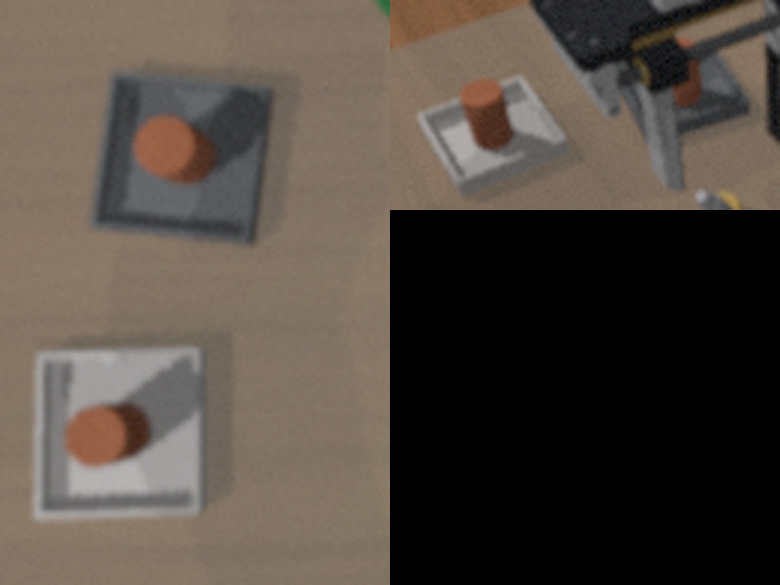

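Both cups stand upright inside their trays: cup_b at (170,150) in the grey one and cup_a at (105,435) in the white one. The robot is clear of everything.

```bash
python3 -c "
from plant import r
print(r.job_done())"
```

```text
the job is handed in; nothing more can be done
None
```

Job handed in at about 58 s: cup_a (the one nearer the gauge) went fully home and stands mouth down in the white tray, cup_b stopped short on the taper (19 N at the stop) and stands mouth down in the grey tray, and the bottles, jar and drinking cup look unmoved.

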